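# Clamp the key blank through the guard window and start the cutter

### The job

Get the key-cutting machine going: with closed fingers reach down through the yellow-framed window of its guard and press the red clamp lever all the way down, without touching the guard or its frame. Come back out, then press the green start button all the way in and let it go. Do not press the red stop button, and leave the key display and everything else on the counter where it is: nothing is picked up.

Things in the scene. Friction and masses are not known exactly. Their poses are not given: they have to be found in the camera images.
- machine: Blue key-cutting machine, fixed to the counter, 240 (x) x 200 (y) mm. Origin: centre of its underside, on the counter; its x axis points from the guarded front to the taller motor housing at the back, z up. Base top at height 90 mm; motor housing at x 50 to 120 mm, 185 mm high.
- guard: Hood fixed on the machine, same origin and axes as the machine: a level plate 4 mm thick, underside 150 mm and top 154 mm above the counter, spanning x -120 to 50 mm and y -90 to 90 mm, with clear walls below it on the front and both sides. In the plate is one rectangular window: x from -85 to 5 mm, y from -50 to 50 mm, edged by a 14 mm wide yellow frame flush with the clear plate. Touching any of it fails the job.
- window (a point): Centre of the guard window, level with the top of the guard plate (154 mm above the counter). The opening is 90 mm along the machine's x and 100 mm along its y.
- pad (a point): Centre of the top face of the red pad at the end of the clamp lever, seen through the window; the pad is 36 x 36 mm. It lies up to 7 mm behind the window's centre (machine x) and, by lever position, about 10 mm (raised) to 34 mm (fully down) below the top of the guard. It moves with the lever.
- lever (a joint): Angle of the clamp lever in rad: 0 raised, 0.36 fully down at its stop (the pad drops about 23 mm). Starts between 0 and 0.1. It pivots about a level axis along the machine's y, 67 mm behind the pad and 112 mm above the counter; no spring: stiff friction, about 4 N on the pad moves it down and it stays where it is left.
- start_box: Grey box 70 x 70 x 40 mm fixed to the counter, carrying the green start button in its middle; origin at the centre of its underside.
- start_top (a point): Centre of the top of the green start button, 62 mm above the counter when released; the cap is 32 mm across and stands 10 mm proud of its black collar (48 mm across). Its travel is 6 mm, straight down.
- start (a joint): Travel of the green start button in m: 0 released, 0.006 fully in; it springs back, 5 N pushes it fully in.
- stop_top (a point): Centre of the top of the red stop button, just like the start button, on its own grey box; which of the two boxes stands nearer the machine changes. Not to be pressed.
- stop (a joint): Travel of the red stop button in m: 0 released, 0.006 fully in.
- stand: Fixed chrome foot of the turntable key display, radius 60 mm; origin at the centre of its underside. The display on it is 164 mm high and 75 mm in radius, and turns freely at a touch.
- rim (a point): Point on the red key blank of the turntable display, 50 mm from its axis and 118 mm above the counter; moves if the display is turned.
- deadbolt: Loose gunmetal deadbolt lock, 100 x 58 x 54 mm; origin at the centre of its underside.
- paperweight: Loose green glass paperweight, 72 mm across, 48 mm high; origin at the centre of its underside.
- screwdriver: Loose screwdriver, 180 mm long, lying along its own x.
- brush: Loose hand brush, 170 mm long, lying along its own x.
- spare_key: Loose copper key blank, 55 mm long, 4 mm thick, lying flat; origin in the middle of its round bow, on the underside.

How it is judged:
By the outcome, as a careful person would: the job done as asked, in the order asked, and still so for the second after the job is handed in, with the robot touching nothing.
It also fails if it takes over 43 s, if anything falls off the work surface, if the arm or the gripper's body presses on something with over 40 N, if the wrist force passes 120 N, or if a joint passes its speed limit or range.

### The arm

A 7-joint arm with a two-finger parallel gripper is mounted at the origin on the work surface. World frame = base frame: x ahead of the robot, y to its left, z up, the work surface at z = 0. Lengths are in m, angles in rad, forces in N, time in s.
With the tool pointing down it reaches from about 0.4 to 0.85 m from the base axis. Payload 10.4 kg.
Tool frame: the origin (TCP) lies midway between the tips of the shut fingers; the grasp point (between the pads) lies hold_point_z behind it (hold_point_z is the distance from the TCP to the grasp point, in m); z points along the fingers, y is the line along which they close (so a half turn about z gives the same grasp; the last joint's range is limited). The gripper opens to 87 mm and grips with 3 to 60 N. Pads are 19 mm wide; open, the fingers measure 117 mm over their backs; the gripper's body (75 mm by 190 mm) begins 51 mm behind the grasp point.
Start: joints at [1.153, 0.332, -0.065, 1.46, 0.022, 1.35, -0.088], TCP at [0.24, -0.577, 0.185] pointing down, gripper open.
Joint ranges: [-2.6, 2.6], [-0.5, 2.12], [-1.47, 1.34], [0.16, 2.42], [-1.27, 4.41], [0.06, 2.06], [-2.6, 2.6]. Speed limits (rad/s): [2.22, 2.22, 2.79, 2.79, 3.14, 3.14, 3.14].

### API

Orientations are given as a unit quaternion [x, y, z, w].
In Python, from bench import * gives the robot as it stands. The module is installed in compiled form; this text tells all that it offers.
- The arm moves only by the tool drive_tool, never from a script. Its argument "increments" is a list of rows, each a list of 6 numbers: the shift along the tool's x, y, z scaled (see below), then the turn, a rotation vector about the tool's x, y, z scaled (see below). In form: [[dx, dy, dz, rx, ry, rz], ...]. A call has exactly 5 rows; each row is the pose to reach, as a shift and turn from the pose commanded when the call began, along the tool's axes at that moment; what a row does not reach only later rows make up. The controller multiplies each number of a shift by 300 mm and each number of a turn by pi/4 rad. A row lasts 1/12 s, in which the tool goes at most 41.7 mm and 7.16 degrees, less where a joint would pass 70% of its speed; a pose out of reach is approached as far as the arm can. A call with a number of a shift or a turn outside -1 to 1 is refused whole. A call with a gripper value outside its range is refused whole. "claw" is the closure, from 0 (fully open) to 1 (shut), set as the call begins (left out, the last holds). The fingers move at their own pace and stop on an object; "force" is the grip in N (left out, the last holds). Time passes only in rows, so rows that repeat a pose let the fingers close, or fill a call up. It gives the time, the measured TCP pose, the force, the opening and the grip force at its end, in the units of the state.
- read_state(): the state, without advancing time (a new reading comes with each control period).
- camera(name): name is "scene" or "top" or "wrist"; returns the picture (400x640x3 uint8, blue, green, red); there is no depth.
- get_calibration(name): a dict with "K" (3x3 intrinsics, pixels), "k1" (the pictures are not rectified: a ray, as slopes to the right and down, at radius r is drawn at 1 + k1 r^2 times it, then the intrinsics apply), "position" and "rotation" of the camera in the world. Camera axes: x right, y down, z forward; pixel columns grow to the right and rows downward; lengths in m; the calibration is good to about 2 mm. A picture is of the moment at which its call begins: read the wrist's pose just before it. get_calibration takes no time and is no camera call; for the wrist camera it gives the pose at the moment of the call.
- close_job(): hands the job in; it is judged then, once.
The state is a dict: "time": time; "joint_positions": joint angles; "joint_vel": joint speeds; "joint_torque": joint torques, N m; "ee_pos": TCP position; "eef_rot": TCP orientation; "ft_force": force on the tool from outside, world axes, zero at the start; "torque": the same for the moment, N m; "width": finger opening in m; "grip_force": force on a finger pad.
Only numpy, scipy, OpenCV 4.12 (cv2) and the standard library are available. Lean on these libraries where they do the work, as an engineer would, in place of code of your own. Each camera call takes 0.05 s, during which the arm holds its last target. There are 200 camera calls.

## Working session

There is one attempt and no reset: what is moved stays moved. The work goes in short steps, Python scripts to look and compute and a tool call to move; the robot and the scene stay as the last step left them, time stands still between calls to the robot, and variables do not carry over. Pictures are saved under pics/ and viewed, at most 10 in all, crops included, and the job is handed in when it is done.

Besides the shell and the picture viewer there is one more tool, called as name(argument=value, ...), one argument or row to a line, values as JSON. drive_tool: Moves the arm, as the interface text tells. Its arguments: {"type":"object","properties":{"increments":{"type":"array","items":{"type":"array","items":{"type":"number"}}},"claw":{"type":"number"},"force":{"type":"number"}},"required":["increments"]}

```bash
mkdir -p pics
python3 - <<'E'
from bench import *
import cv2,numpy as np
s=read_state();print(s)
for n in("scene","top"):
    c=get_calibration(n);print(n,c)
    cv2.imwrite(f"pics/{n}0.png",camera(n))
E
```

```text
{'time': 0.0, 'joint_positions': array([ 1.15341087,  0.33283925, -0.06469547,  1.46095666,  0.0216077 ,
        1.34986175, -0.08853743]), 'joint_vel': array([ 8.77740931e-06,  7.51497599e-04, -1.46041920e-04,  7.49926103e-04,
       -1.16328544e-03,  1.10557229e-03,  7.65918309e-04]), 'joint_torque': array([-9.98391010e-05, -6.23254466e+01,  2.46639299e-02, -3.89907718e+01,
       -6.14155177e-02,  3.95416003e-02,  1.24789021e-04]), 'ee_pos': array([ 0.24020261, -0.57653033,  0.183767  ]), 'eef_rot': array([ 9.80582836e-01,  1.96104138e-01, -1.69599908e-04, -6.63300174e-04]), 'ft_force': array([ 0.25474663,  0.34817061, -0.16390527]), 'torque': array([-0.03559019,  0.00234516, -0.00729937]), 'grip_force': 0.0, 'width': 0.08725263119471048}
scene {'K': array([[440.73681819,   0.        , 323.98287388],
       [  0.        , 440.73681819, 205.07854434],
       [  0.        ,   0.        ,   1.        ]]), 'k1': -0.04528919877884511, 'position': array([1.69212946, 0.74149491, 1.17076   ]), 'rotation': array([ 0.44950785,  0.7790157 , -0.37891536, -0.21794583])}
top {'K': array([[460.16185839,   0.        , 321.99264832],
       [  0.        , 460.16185839, 192.77139645],
       [  0.        ,   0.        ,   1.        ]]), 'k1': -0.12105874506153085, 'position': array([0.37704328, 0.05414722, 1.59825094]), 'rotation': array([-0.69893978,  0.71292166, -0.04449744,  0.03529689])}
```

View pics/top0.png

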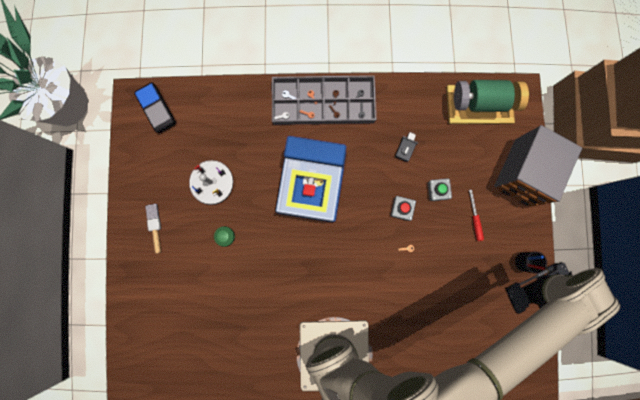

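View pics/scene0.png

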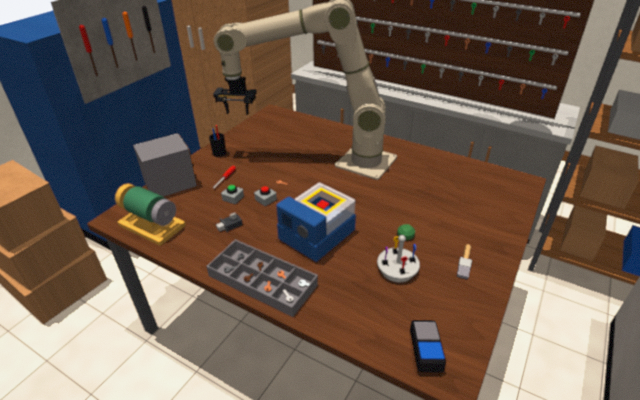

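The top view shows the machine at (312,180) with its yellow frame near (311,190) and the red pad near (309,188). The green start button is at (441,188) and the red stop at (404,208), nearer the machine. The scene view shows the same layout. Next I'll measure these points.

```bash
cat > h.py <<'E'
from bench import *
import cv2,numpy as np
from scipy.spatial.transform import Rotation as R
def ray(c,uv):
    K=np.array(c["K"]);d=(np.array(uv,float)-K[:2,2])/[K[0,0],K[1,1]]
    u=d.copy()
    for _ in range(20): u=d/(1+c["k1"]*(u@u))
    return np.array(c["position"]),R.from_quat(c["rotation"]).as_matrix()@np.r_[u,1]
def onz(c,uv,z):
    p,d=ray(c,uv);return p+d*(z-p[2])/d[2]
def two(c1,a,c2,b):
    p,d=ray(c1,a);q,e=ray(c2,b)
    t=np.linalg.lstsq(np.c_[d,-e],q-p,rcond=None)[0]
    x,y=p+d*t[0],q+e*t[1];return (x+y)/2,np.linalg.norm(x-y)
H={"red":[(0,150,90),(6,255,255)],"red2":[(174,150,90),(180,255,255)],"green":[(50,110,60),(85,255,255)],"yellow":[(24,130,130),(35,255,255)]}
def mask(im,n):
    h=cv2.cvtColor(im,cv2.COLOR_BGR2HSV)
    m=cv2.inRange(h,*map(np.array,H[n]))
    if n=="red": m|=cv2.inRange(h,*map(np.array,H["red2"]))
    return m
def blobs(im,n,amin=20):
    cs,_=cv2.findContours(mask(im,n),cv2.RETR_EXTERNAL,cv2.CHAIN_APPROX_NONE)
    out=[]
    for k in cs:
        if cv2.contourArea(k)>=amin: out.append((cv2.contourArea(k),cv2.minAreaRect(k),k))
    return sorted(out,key=lambda t:-t[0])
E
python3 - <<'E'
from h import *
np.set_printoptions(precision=4,suppress=True)
for n in("top","scene"):
    im=cv2.imread(f"pics/{n}0.png");c=get_calibration(n)
    for col,z in(("yellow",.154),("red",.062),("red",.14),("green",.062)):
        for a,r,k in blobs(im,col):
            ctr=r[0]
            print(n,col,a,np.round(ctr,1),np.round(r[1],1),round(r[2],1),onz(c,ctr,z))
            if col=="yellow" and n=="top":
                q=np.array([onz(c,p,z)[:2] for p in cv2.boxPoints(r)]);print(q,[np.linalg.norm(q[i]-q[i-1]) for i in range(4)])
                e=q-np.roll(q,1,0);print(np.degrees(np.arctan2(e[:,1],e[:,0])))
E
```

```text
top yellow 1294.5 [308.5 190.4] [38.7 35.4] 9.2 [0.5491 0.0762 0.154 ]
[[0.5047 0.146 ]
 [0.6158 0.1268]
 [0.5938 0.0059]
 [0.483  0.0261]] [np.float64(0.12183824603485921), np.float64(0.11275384369645484), np.float64(0.12291406655958921), np.float64(0.11262126017328362)]
[  79.712    -9.8093 -100.3481  169.6439]
top red 162.0 [478.  227.6] [26.7  7.6] 78.7 [ 0.4219 -0.495   0.062 ]
top red 89.5 [308.7 189.7] [10.6 10.2] 11.3 [0.5622 0.077  0.062 ]
top red 61.0 [404.5 207.5] [9. 9.] 90.0 [ 0.4958 -0.2446  0.062 ]
top red 162.0 [478.  227.6] [26.7  7.6] 78.7 [ 0.4196 -0.4671  0.14  ]
top red 89.5 [308.7 189.7] [10.6 10.2] 11.3 [0.5528 0.0758 0.14  ]
top red 61.0 [404.5 207.5] [9. 9.] 90.0 [ 0.4898 -0.2294  0.14  ]
top green 219.0 [224.3 236.1] [17.4 17.4] 63.4 [0.4117 0.3614 0.062 ]
top green 57.5 [442.  188.5] [9. 8.] 90.0 [ 0.5579 -0.3763  0.062 ]
scene yellow 562.0 [322.8 200.4] [37.6 21.5] 26.6 [0.5502 0.0742 0.154 ]
scene red 102.0 [84.5 38.1] [27.7  5.4] 74.7 [-0.4658 -2.7786  0.062 ]
scene red 65.0 [228.8 171.3] [ 5.7 16.3] 45.0 [ 0.4723 -0.4638  0.062 ]
scene red 53.5 [322.2 2
[... 198 characters left out ...]
2.0 [84.5 38.1] [27.7  5.4] 74.7 [-0.314 -2.531  0.14 ]
scene red 65.0 [228.8 171.3] [ 5.7 16.3] 45.0 [ 0.5581 -0.3791  0.14  ]
scene red 53.5 [322.2 203.6] [10.7  7.2] 26.6 [0.5528 0.073  0.14  ]
scene red 30.5 [264.5 188.5] [5. 7.] 90.0 [ 0.5832 -0.1751  0.14  ]
scene red 22.0 [565.   20.7] [ 4.5 12. ] 29.7 [-2.6576  0.5869  0.14  ]
scene green 586.5 [140.9 201.2] [32.2 25.5] 26.6 [ 0.8289 -0.6382  0.062 ]
scene green 133.0 [406.3 230.6] [16.  12.3] 29.1 [0.4508 0.3829 0.062 ]
scene green 28.5 [231.5 187.5] [5. 7.] 90.0 [ 0.5643 -0.3721  0.062 ]
scene green 21.5 [472.3   7.6] [ 4.3 10.4] 20.6 [-2.9655 -0.2759  0.062 ]
scene green 20.5 [531.5  55. ] [ 4.1 10.6] 8.1 [-1.8456  0.4624  0.062 ]
```

drive_tool(
  increments=[
    [0, 0, -0.08, 0, 0, 0.145],
    [0, 0, -0.16, 0, 0, 0.29],
    [0, 0, -0.25, 0, 0, 0.435],
    [0, 0, -0.33, 0, 0, 0.58],
    [0, 0, -0.4, 0, 0, 0.725],
  ],
  claw=1,
)

```text
time: 0.52
ee_pos: [0.2404, -0.5769, 0.3061]
eef_rot: [0.996, -0.09, 0.0, 0.0]
ft_force: [-0.4, -0.2, 0.3]
width: 0.0614
grip_force: 0.0
```

```bash
cat >> h.py <<'E'
def to(p,yaw=None):
    s=read_state();r=R.from_quat(s["eef_rot"])
    np.set_printoptions(precision=4,suppress=True)
    print("t",s["time"],"pos",s["ee_pos"],"F",s["ft_force"],"w",s["width"],"j",s["joint_positions"])
    x=r.as_matrix()
    print("xyaw",np.degrees(np.arctan2(x[1,0],x[0,0])),"zax",x[:,2],"inc",x.T@(np.array(p)-s["ee_pos"])/.3)
E
python3 -c "
from h import *
to([.55,.075,.30])"
```

```text
t 0.5167 pos [ 0.2404 -0.5769  0.3061] F [-0.3946 -0.2321  0.2939] w 0.06143517293858438 j [ 1.0909  0.301   0.0161  1.2511 -0.0048  1.5891 -0.6449]
xyaw -10.326453244401476 zax [ 0.0002 -0.0004 -1.    ] inc [ 0.6258 -2.3228  0.0195]
```

drive_tool(
  increments=[
    [0.031, -0.116, 0, 0, 0, 0],
    [0.062, -0.232, 0, 0, 0, 0],
    [0.094, -0.348, 0, 0, 0, 0],
    [0.125, -0.464, 0, 0, 0, 0],
    [0.156, -0.58, 0, 0, 0, 0],
  ],
)

```text
time: 0.93
ee_pos: [0.3171, -0.4119, 0.3042]
eef_rot: [0.996, -0.087, -0.0, -0.0]
ft_force: [0.1, -0.3, 0.6]
width: 0.0281
grip_force: 0.0
```

drive_tool(
  increments=[
    [0.031, -0.116, 0, 0, 0, 0],
    [0.062, -0.232, 0, 0, 0, 0],
    [0.094, -0.348, 0, 0, 0, 0],
    [0.125, -0.464, 0, 0, 0, 0],
    [0.156, -0.58, 0, 0, 0, 0],
  ],
)

```text
time: 1.35
ee_pos: [0.3933, -0.2487, 0.3044]
eef_rot: [0.996, -0.087, -0.0, 0.0]
ft_force: [1.0, -0.1, -0.1]
width: 0.0021
grip_force: 0.0
```

drive_tool(
  increments=[
    [0.031, -0.116, 0, 0, 0, 0],
    [0.062, -0.232, 0, 0, 0, 0],
    [0.094, -0.348, 0, 0, 0, 0],
    [0.125, -0.464, 0, 0, 0, 0],
    [0.156, -0.58, 0, 0, 0, 0],
  ],
)

```text
time: 1.77
ee_pos: [0.4696, -0.0855, 0.3044]
eef_rot: [0.996, -0.087, -0.0, 0.0]
ft_force: [0.5, -0.7, 0.2]
width: 0.0004
grip_force: 0.0
```

drive_tool(
  increments=[
    [0.031, -0.116, 0, 0, 0, 0],
    [0.062, -0.232, 0, 0, 0, 0],
    [0.094, -0.348, 0, 0, 0, 0],
    [0.125, -0.464, 0, 0, 0, 0],
    [0.156, -0.58, 0, 0, 0, 0],
  ],
)

```text
time: 2.18
ee_pos: [0.546, 0.0775, 0.3044]
eef_rot: [0.996, -0.087, -0.0, 0.0]
ft_force: [1.2, -0.6, -0.5]
width: 0.0004
grip_force: 0.0
```

Run:
```python
from h import *
to([.55,.075,.30]); c=get_calibration("wrist"); im=camera("wrist"); cv2.imwrite("pics/w1.png",im)
print(c)
for col,z in(("yellow",.154),("red",.14)):
    for a,r,k in blobs(im,col,300): print(col,a,np.round(r[0],1),np.round(r[1],1),r[2],onz(c,r[0],z))
```

```text
t 2.1833 pos [0.546  0.0775 0.3044] F [ 1.2082 -0.6423 -0.461 ] w 0.0003642711369877031 j [ 0.3331  0.1873 -0.648   1.4251  0.1127  1.5668 -2.0529]
xyaw -10.035665150869168 zax [-0.0001 -0.0001 -1.    ] inc [0.0145 0.0058 0.0146]
{'K': array([[320.1008,   0.    , 319.2749],
       [  0.    , 320.1008, 199.1122],
       [  0.    ,   0.    ,   1.    ]]), 'k1': -1.8890628570249544e-05, 'position': array([0.6164, 0.0647, 0.5043]), 'rotation': array([-0.6368,  0.7594,  0.1024, -0.0854])}
yellow 3108.0 [321.  173.5] [103. 118.] 90.0 [0.5506 0.0747 0.154 ]
red 887.5 [321. 169.] [30. 30.] 90.0 [0.5531 0.0742 0.14  ]
red 410.0 [554.5 159. ] [22. 23.] 90.0 [ 0.5181 -0.19    0.14  ]
```

View pics/w1.png

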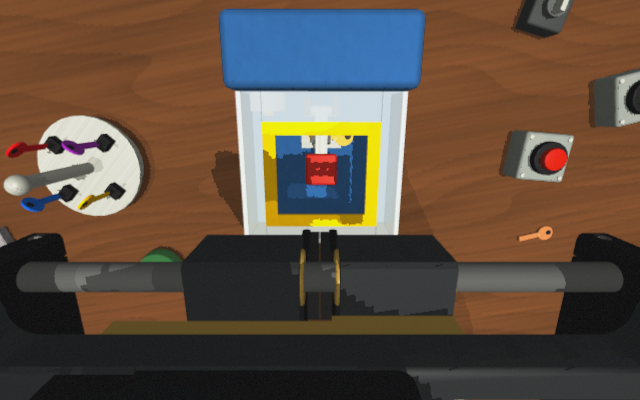

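The wrist view shows the frame square in the image, centred at (321,173), with the red pad at (321,169) and the fingers shut. The yaw matches and the positions agree with the top view, so I'm going down.

drive_tool(
  increments=[
    [0.016, 0.007, 0, 0, 0, 0],
    [0.016, 0.007, 0.1, 0, 0, 0],
    [0.016, 0.007, 0.2, 0, 0, 0],
    [0.016, 0.007, 0.3, 0, 0, 0],
    [0.016, 0.007, 0.4, 0, 0, 0],
  ],
)

```text
time: 2.65
ee_pos: [0.5499, 0.0717, 0.1831]
eef_rot: [0.996, -0.088, 0.0, 0.0]
ft_force: [-0.0, -0.7, 0.5]
width: 0.0003
grip_force: 0.0
```

Run:
```python
from h import *
to([.5505,.0745,.12]); cv2.imwrite("pics/s2.png",cv2.resize(camera("scene")[120:280,220:440],None,fx=3,fy=3))
```

```text
t 2.65 pos [0.5499 0.0717 0.1831] F [-0.0371 -0.7224  0.5381] w 0.0003383624552943245 j [ 0.3397  0.2368 -0.6395  1.6253  0.1455  1.3277 -2.0684]
xyaw -10.079607533820075 zax [ 0.     -0.0007 -1.    ] inc [ 0.0004 -0.0096  0.2102]
```

View pics/s2.png

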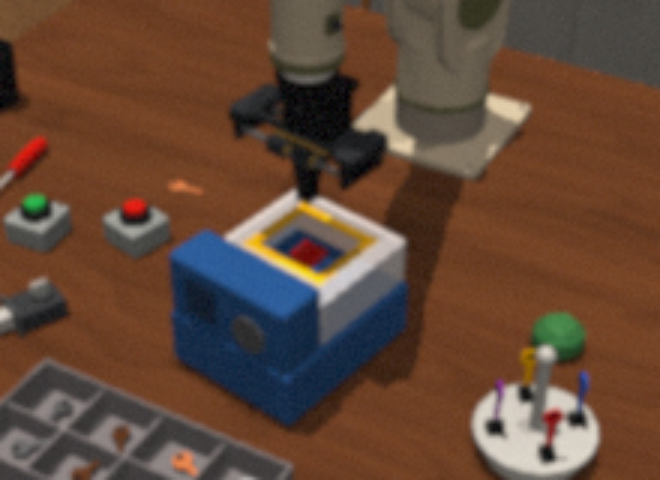

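The fingertip is at about (308,195) in the crop, above the far side of the frame. I'll check that against its projection before entering.

Run:
```python
from h import *
c=get_calibration("scene")
for p in([.55,.0717,.183],[.55,.075,.154],[.55,.0717,.143]):
    q=R.from_quat(c["rotation"]).as_matrix().T@(np.array(p)-c["position"]);u=q[:2]/q[2];u=u*(1+c["k1"]*u@u)
    print((c["K"][:2,:2]@u+c["K"][:2,2]-[220,120])*3)
to([.5505,.0745,.12])
```

```text
[306.68811095 222.12151671]
[309.02941763 241.3338399 ]
[306.79975644 247.42041708]
t 2.7 pos [0.547  0.071  0.1769] F [-2.0494 -0.6293 -5.3952] w 0.0005243432402019068 j [ 0.3394  0.2412 -0.6387  1.6337  0.1464  1.3237 -2.0692]
xyaw -10.080516303112654 zax [-0.008  -0.0014 -1.    ] inc [ 0.0111 -0.014   0.1897]
```

Run:
```python
from h import *
to([.5505,.0745,.12]); a=cv2.resize(camera("scene")[140:220,270:380],None,fx=5,fy=5,interpolation=cv2.INTER_CUBIC);to([.5505,.0745,.12]);b=camera("wrist")
cv2.imwrite("pics/s3.png",a);cv2.imwrite("pics/w3.png",b)
```

```text
t 2.7 pos [0.547  0.071  0.1769] F [-2.0494 -0.6293 -5.3952] w 0.0005243432402019068 j [ 0.3394  0.2412 -0.6387  1.6337  0.1464  1.3237 -2.0692]
xyaw -10.080516303112654 zax [-0.008  -0.0014 -1.    ] inc [ 0.0111 -0.014   0.1897]
t 2.75 pos [0.5472 0.0711 0.18  ] F [-0.0409  0.0058 -0.7941] w 0.00017499685275563023 j [ 0.3396  0.2397 -0.639   1.6288  0.1454  1.3295 -2.0684]
xyaw -10.081150290952282 zax [-0.0078 -0.0014 -1.    ] inc [ 0.0102 -0.0137  0.1998]
```

View pics/s3.png

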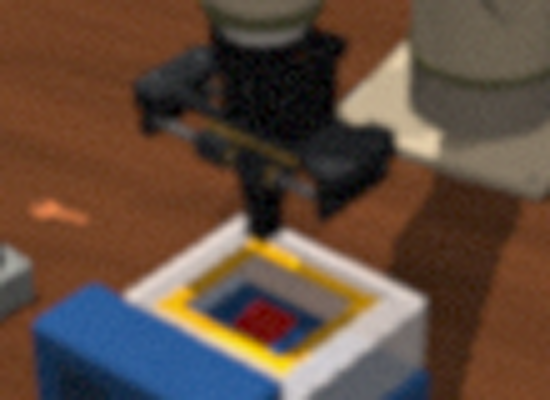

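View pics/w3.png

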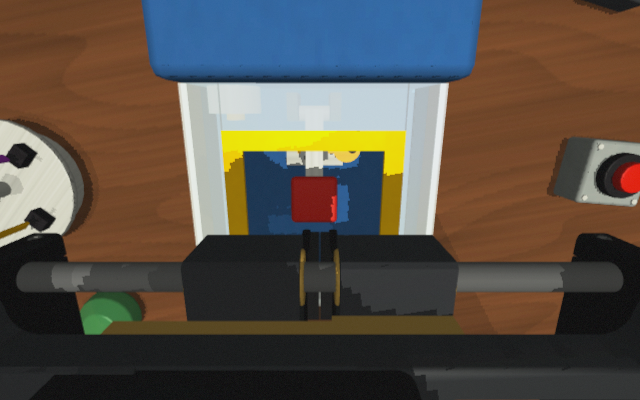

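```bash
cat >> h.py <<'E'
def proj(c,p):
    q=R.from_quat(c["rotation"]).as_matrix().T@(np.array(p)-c["position"]);u=q[:2]/q[2];u=u*(1+c["k1"]*u@u)
    return c["K"][:2,:2]@u+c["K"][:2,2]
E
python3 - <<'E'
from h import *
to([.5505,.0745,.12]);s=read_state();w=get_calibration("wrist");sc=get_calibration("scene");t=get_calibration("top")
r=R.from_quat(s["eef_rot"]).as_matrix()
print("camz in tool",r.T@R.from_quat(w["rotation"]).as_matrix(), "cam pos tool",r.T@(w["position"]-s["ee_pos"]))
for d in(-.08,-.06,-.04,-.02,0,.02):
    p=s["ee_pos"]+r@[0,0,d]; print(d,p,proj(w,p),proj(sc,p),(proj(sc,p)-[270,140])*5)
a=p=None
cv2.imwrite("pics/w4.png",np.hstack([cv2.resize(cv2.imread("pics/w3.png")[215:335,270:370],None,fx=4,fy=4,interpolation=cv2.INTER_CUBIC)]))
E
```

```text
t 2.8 pos [0.5488 0.0717 0.1832] F [-0.2087  1.2681  1.3298] w 0.0005844233890315852 j [ 0.3395  0.2379 -0.6397  1.624   0.1449  1.332  -2.0682]
xyaw -10.069399667954729 zax [-0.004  -0.0008 -1.    ] inc [ 0.0048 -0.0105  0.2105]
camz in tool [[-0.0001 -0.9645 -0.2642]
 [ 1.      0.0001 -0.0009]
 [ 0.0009 -0.2642  0.9645]] cam pos tool [ 0.0715  0.0003 -0.2   ]
-0.08 [0.5491 0.0718 0.2632] [318.8197 287.6878] [322.2931 176.2425] [261.4654 181.2127]
-0.06 [0.549  0.0718 0.2432] [318.9135 265.5936] [322.3191 180.7412] [261.5957 203.7058]
-0.04 [0.5489 0.0717 0.2232] [318.9864 248.4212] [322.3448 185.1718] [261.7241 225.859 ]
-0.02 [0.5489 0.0717 0.2032] [319.0447 234.6908] [322.3701 189.5359] [261.8506 247.6794]
0 [0.5488 0.0717 0.1832] [319.0924 223.4619] [322.3951 193.8348] [261.9753 269.1738]
0.02 [0.5487 0.0717 0.1632] [319.1321 214.1078] [322.4196 198.0698] [262.0982 290.3489]
```

View pics/w4.png

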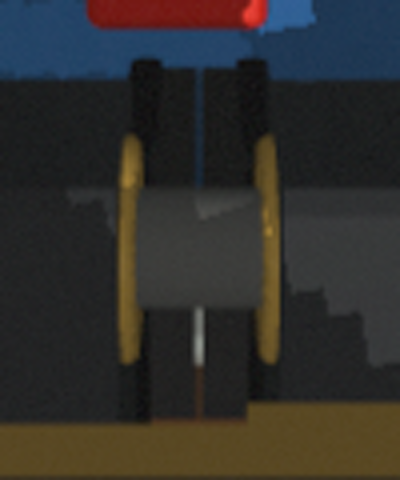

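Run:
```python
import bench;print([n for n in dir(bench) if n[0]!="_"],getattr(bench,"hold_point_z",None))
from h import *
s=read_state();w=get_calibration("wrist");sc=get_calibration("scene");r=R.from_quat(s["eef_rot"]).as_matrix()
for b in(186,187.5,189):
  p,e=two(w,(319.3,230.5),sc,(323,b));print(p,e,r.T@(p-s["ee_pos"]))
for lx in(-.03,0,.03):
 for z in(-.04,-.06,-.08,-.1,-.12): print(lx,z,(proj(sc,s["ee_pos"]+r@[lx,-.095,z])-[270,140])*5,proj(w,s["ee_pos"]+r@[lx,-.095,z]))
```

```text
['PlanningError', 'camera', 'close_job', 'get_calibration', 'hold_point_z', 'read_state'] 0.0187
[0.5550062  0.07314051 0.22163029] 0.009139207160426568 [ 0.00574078 -0.00244804 -0.03848576]
[0.55279982 0.07293106 0.21381003] 0.007108801695509506 [ 0.00363467 -0.00186749 -0.03065661]
[0.5505821  0.07272222 0.20593609] 0.005062355589874737 [ 0.00151747 -0.00128563 -0.02277372]
-0.03 -0.04 [388.45170573 256.5427603 ] [151.17581878 297.33833527]
-0.03 -0.06 [389.30930017 234.20778289] [131.11370194 319.48878653]
-0.03 -0.08 [390.17922985 211.52272053] [105.62476415 347.63099661]
-0.03 -0.1 [391.06173432 188.47994856] [ 72.16273645 384.57632632]
-0.03 -0.12 [391.95705823 165.0716433 ] [ 26.2931409  435.22094654]
0 -0.04 [362.82951505 275.67780422] [143.47812189 248.3780391 ]
0 -0.06 [363.49562544 253.23563926] [121.41881657 265.53545892]
0 -0.08 [364.17143407 230.43704263] [ 93.04122255 287.60719256]
0 -0.1 [364.85713197 207.27413573] [ 55.17711713 317.05747968]
0 -0.12 [365.55291429 183.73883056] [  2.11503001 358.32871565]
0.03 -0.04 [336.61291855 295.25637062] [135.04251556 194.72314237]
0.03 -0.06 [337.07787504 272.70883694] [110.67181616 205.72545924]
0.03 -0.08 [337.54967261 249.79840336] [ 78.88426096 220.07620045]
0.03 -0.1 [338.02844758 226.51692788] [ 35.68642896 239.57826361]
0.03 -0.12 [338.51433927 202.85604814] [-26.40896282 267.61193304]
```

In the close crop the fingertips end 25–30 mm above the reported TCP, and the scene view agrees. I'll descend gently and rely on the force reading.

drive_tool(
  increments=[
    [0.004, -0.01, 0.02, 0, 0, 0],
    [0.004, -0.01, 0.04, 0, 0, 0],
    [0.004, -0.01, 0.06, 0, 0, 0],
    [0.004, -0.01, 0.08, 0, 0, 0],
    [0.004, -0.01, 0.1, 0, 0, 0],
  ],
)

```text
time: 3.22
ee_pos: [0.552, 0.0758, 0.1545]
eef_rot: [0.996, -0.087, 0.0, 0.0]
ft_force: [-0.9, -0.5, -0.2]
width: 0.0005
grip_force: 0.0
```

drive_tool(
  increments=[
    [0, 0, 0, 0, 0, 0],
    [0, 0, 0.01, 0, 0, 0],
    [0, 0, 0.02, 0, 0, 0],
    [0, 0, 0.03, 0, 0, 0],
    [0, 0, 0.03, 0, 0, 0],
  ],
)

```text
time: 3.63
ee_pos: [0.5515, 0.0757, 0.145]
eef_rot: [0.996, -0.087, -0.0, 0.0]
ft_force: [0.4, 0.0, -0.9]
width: 0.0008
grip_force: 0.0
```

Run:
```python
from h import *
to([.5505,.0745,.12]); im=camera("wrist");w=get_calibration("wrist");sc=get_calibration("scene");a=camera("scene")
cv2.imwrite("pics/c5.png",np.vstack([cv2.resize(im[120:340,200:440],(480,440)),cv2.resize(a[175:215,295:350],(480,350),interpolation=cv2.INTER_CUBIC)])[:600*2])
i=cv2.imread("pics/c5.png");cv2.imwrite("pics/c5.png",cv2.resize(i,(364,600)))
for n,g,c in(("w",im,w),("s",a,sc)):
  for A,r,k in blobs(g,"red",25): print(n,A,np.round(r[0],1),np.round(r[1],1))
```

```text
t 3.6333 pos [0.5515 0.0757 0.145 ] F [ 0.3558  0.0379 -0.9152] w 0.0007733953479830739 j [ 0.3278  0.2706 -0.6379  1.671   0.1681  1.2563 -2.0904]
xyaw -10.005319664533818 zax [-0.0007 -0.0002 -1.    ] inc [-0.0024  0.0045  0.0832]
w 1907.0 [320.5 213.5] [41. 51.]
s 103.0 [84.5 38.1] [27.7  5.3]
s 67.0 [228.6 171.2] [ 5.5 16.3]
s 40.5 [322.2 204.1] [8.5 6.3]
s 30.5 [264.5 188.5] [5. 7.]
```

View pics/c5.png

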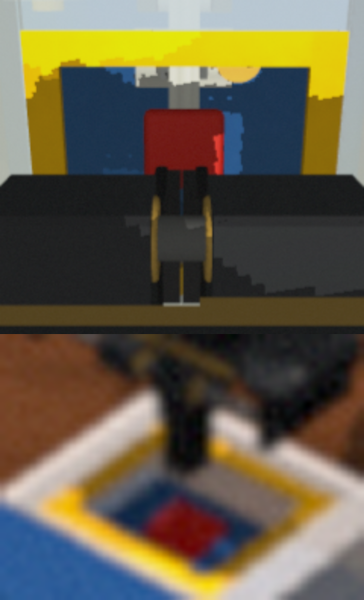

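The wrist half shows the pad with the fingertips over its lower part. The scene half shows the tips entering the window, still above the pad. There's no contact yet, so I'm going further down.

drive_tool(
  increments=[
    [0, 0, 0.01, 0, 0, 0],
    [0, 0, 0.02, 0, 0, 0],
    [0, 0, 0.03, 0, 0, 0],
    [0, 0, 0.04, 0, 0, 0],
    [0, 0, 0.05, 0, 0, 0],
  ],
)

```text
time: 4.15
ee_pos: [0.5517, 0.0758, 0.1301]
eef_rot: [0.996, -0.087, -0.0, 0.0]
ft_force: [0.9, -0.7, -0.2]
width: 0.0001
grip_force: 0.0
```

drive_tool(
  increments=[
    [0, 0, 0.01, 0, 0, 0],
    [0, 0, 0.02, 0, 0, 0],
    [0, 0, 0.03, 0, 0, 0],
    [0, 0, 0.03, 0, 0, 0],
    [0, 0, 0.03, 0, 0, 0],
  ],
)

```text
time: 4.57
ee_pos: [0.5517, 0.0758, 0.1214]
eef_rot: [0.996, -0.087, -0.0, 0.0]
ft_force: [0.5, -0.5, -0.3]
width: 0.0005
grip_force: 0.0
```

Run:
```python
from h import *
to([.5505,.0745,.09]); im=camera("wrist")
for A,r,k in blobs(im,"red",25): print(A,np.round(r[0],1),np.round(r[1],1),cv2.boundingRect(k))
cv2.imwrite("pics/c6.png",np.vstack([cv2.resize(im[120:340,200:440],(480,440)),]))
```

```text
t 4.5667 pos [0.5517 0.0758 0.1214] F [ 0.4634 -0.4848 -0.3288] w 0.0004975136268432222 j [ 0.3229  0.2911 -0.6343  1.6997  0.1827  1.2109 -2.1014]
xyaw -10.00199582870743 zax [-0.0003 -0.0001 -1.    ] inc [-0.0031  0.0049  0.1046]
1545.5 [321.5 218. ] [30. 57.] (293, 203, 58, 31)
```

drive_tool(
  increments=[
    [0, 0, 0.01, 0, 0, 0],
    [0, 0, 0.02, 0, 0, 0],
    [0, 0, 0.03, 0, 0, 0],
    [0, 0, 0.03, 0, 0, 0],
    [0, 0, 0.03, 0, 0, 0],
  ],
)

```text
time: 5.03
ee_pos: [0.5516, 0.0758, 0.1123]
eef_rot: [0.996, -0.087, -0.0, 0.0]
ft_force: [-0.4, -0.0, 1.1]
width: 0.0004
grip_force: 0.0
```

Run:
```python
from h import *
to([.5505,.0745,.09]); w=get_calibration("wrist");im=camera("wrist");a=camera("scene");t=camera("top")
for A,r,k in blobs(im,"red",25): print(A,np.round(r[0],1),np.round(r[1],1),cv2.boundingRect(k))
for p in ([.5505,.0745,.11],[.5505,.0745,.12],[.5505,.0745,.143]): print(proj(w,p))
i=np.vstack([cv2.resize(im[120:320,200:440],(480,400)),cv2.resize(a[165:215,290:380],(480,200+67),interpolation=cv2.INTER_CUBIC)])
cv2.imwrite("pics/c7.png",cv2.resize(i,None,fx=.89,fy=.89))
```

```text
t 5.0333 pos [0.5516 0.0758 0.1123] F [-0.3847 -0.0233  1.0682] w 0.0003986837276881894 j [ 0.3208  0.2996 -0.6326  1.7102  0.1888  1.1938 -2.106 ]
xyaw -10.004763355312575 zax [-0.0005 -0.0001 -1.    ] inc [-0.0028  0.0047  0.0742]
1304.0 [321.5 220.5] [25. 59.] (292, 208, 60, 26)
[321.2262 223.485 ]
[321.3068 228.7768]
[321.5247 243.0721]
```

View pics/c7.png

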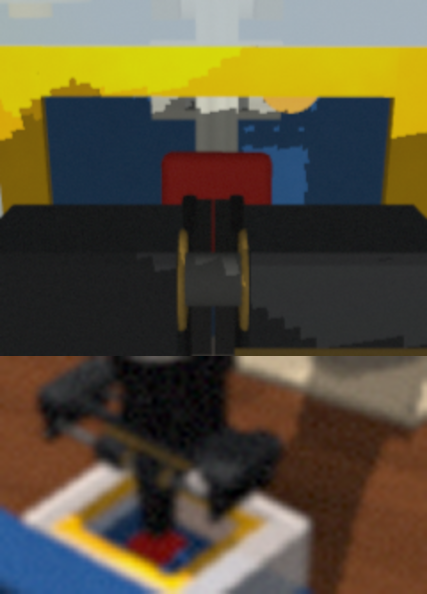

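The pad is just touched, or nearly so. Before pressing, I'll check the body's height over the frame using the lowest body corner, about (335.3,198.5) in the scene view.

Run:
```python
from h import *
s=read_state();c=get_calibration("scene");r=R.from_quat(s["eef_rot"]).as_matrix()
p,d=ray(c,(335.3,198.5))
P=r.T@(p-s["ee_pos"]);D=r.T@d
for y in(-.03,-.05,-.07,-.095):
    t=(y-P[1])/D[1];print(y,P+D*t,"world z",(p+d*t)[2])
```

```text
-0.03 [-0.03704668 -0.03       -0.0451753 ] world z 0.15781213803489158
-0.05 [-0.01168256 -0.05       -0.06976746] world z 0.18240858772136614
-0.07 [ 0.01368157 -0.07       -0.09435962] world z 0.2070050374078406
-0.095 [ 0.04538673 -0.095      -0.12509982] world z 0.2377505995159338
```

drive_tool(
  increments=[
    [0, 0, 0.007, 0, 0, 0],
    [0, 0, 0.014, 0, 0, 0],
    [0, 0, 0.021, 0, 0, 0],
    [0, 0, 0.028, 0, 0, 0],
    [0, 0, 0.035, 0, 0, 0],
  ],
)

```text
time: 5.6
ee_pos: [0.5516, 0.0759, 0.102]
eef_rot: [0.996, -0.087, -0.0, 0.0]
ft_force: [-2.7, -0.5, 4.0]
width: 0.0003
grip_force: 1.7
```

drive_tool(
  increments=[
    [0, 0, 0.005, 0, 0, 0],
    [0, 0, 0.01, 0, 0, 0],
    [0, 0, 0.015, 0, 0, 0],
    [0, 0, 0.02, 0, 0, 0],
    [0, 0, 0.02, 0, 0, 0],
  ],
)

```text
time: 6.02
ee_pos: [0.5517, 0.0759, 0.0957]
eef_rot: [0.996, -0.087, -0.0, -0.0]
ft_force: [-0.6, 0.8, 1.1]
width: 0.0005
grip_force: 0.2
```

Contact at 4 N means the lever is moving. I'll continue in small steps to the stop.

drive_tool(
  increments=[
    [0, 0, 0.004, 0, 0, 0],
    [0, 0, 0.008, 0, 0, 0],
    [0, 0, 0.012, 0, 0, 0],
    [0, 0, 0.016, 0, 0, 0],
    [0, 0, 0.02, 0, 0, 0],
  ],
)

```text
time: 6.43
ee_pos: [0.5516, 0.0759, 0.09]
eef_rot: [0.996, -0.087, -0.0, 0.0]
ft_force: [-2.7, 0.8, 5.4]
width: 0.0007
grip_force: 2.5
```

Run:
```python
from h import *
to([.5505,.0745,.09]); im=camera("wrist");w=get_calibration("wrist")
for A,r,k in blobs(im,"red",25):
  b=cv2.boundingRect(k);print(A,b)
  # back edge row of pad; height from known pad width 36mm
  (p,d),(q,e)=ray(w,(b[0],b[1]+8)),ray(w,(b[0]+b[2],b[1]+8)); t=.036/np.linalg.norm(d-e);print("pad z~",(p+d*t))
i=np.array(read_state()["ft_force"]);print(i)
```

```text
t 6.4333 pos [0.5516 0.0759 0.09  ] F [-2.7342  0.8218  5.3915] w 0.0007044681987283647 j [ 0.3147  0.3218 -0.6279  1.7346  0.2049  1.1515 -2.1181]
xyaw -9.998302402484578 zax [-0.0002 -0.0001 -1.    ] inc [-0.0028  0.0052 -0.0001]
[-3.4447  1.1641  3.7352]
```

drive_tool(
  increments=[
    [0, 0, 0.003, 0, 0, 0],
    [0, 0, 0.006, 0, 0, 0],
    [0, 0, 0.009, 0, 0, 0],
    [0, 0, 0.012, 0, 0, 0],
    [0, 0, 0.014, 0, 0, 0],
  ],
)

```text
time: 6.9
ee_pos: [0.5515, 0.0759, 0.0857]
eef_rot: [0.996, -0.087, -0.0, 0.0]
ft_force: [-4.8, 0.2, 3.7]
width: 0.0007
grip_force: 2.6
```

Run:
```python
from h import *
to([.5505,.0745,.09]); im=camera("wrist");a=camera("scene")
i=np.vstack([cv2.resize(im[120:320,200:440],(480,400)),cv2.resize(a[165:215,290:380],(480,200+67),interpolation=cv2.INTER_CUBIC)])
cv2.imwrite("pics/c8.png",cv2.resize(i,None,fx=.89,fy=.89))
```

```text
t 6.9 pos [0.5515 0.0759 0.0857] F [-4.7866  0.2426  3.7112] w 0.0006559522247783043 j [ 0.3134  0.3264 -0.6268  1.739   0.2081  1.1437 -2.1205]
xyaw -10.002023471025304 zax [-0.0004 -0.     -1.    ] inc [-0.0027  0.0051 -0.0145]
```

View pics/c8.png

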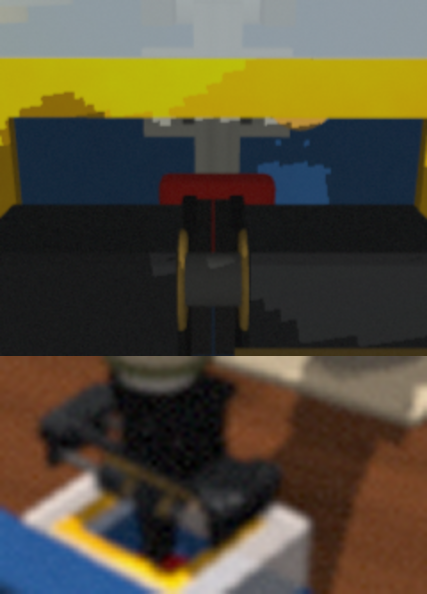

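The pad is tilting down and moving forward, the tips are on it, and the body is well clear. I've now used all ten views, so I'm working by force from here.

drive_tool(
  increments=[
    [0, 0, 0.003, 0, 0, 0],
    [0, 0, 0.006, 0, 0, 0],
    [0, 0, 0.009, 0, 0, 0],
    [0, 0, 0.012, 0, 0, 0],
    [0, 0, 0.012, 0, 0, 0],
  ],
)

```text
time: 7.42
ee_pos: [0.5518, 0.0759, 0.0835]
eef_rot: [0.996, -0.087, 0.0, 0.0]
ft_force: [-10.8, -0.5, 17.7]
width: 0.0001
grip_force: 9.6
```

Run:
```python
from h import *
to([.5505,.0745,.09]); im=camera("wrist");w=get_calibration("wrist")
H["red"]=[(0,130,40),(6,255,255)];H["red2"]=[(174,130,40),(180,255,255)]
for A,r,k in blobs(im,"red",25): print(A,cv2.boundingRect(k))
```

```text
t 7.4167 pos [0.5518 0.0759 0.0835] F [-10.7604  -0.5248  17.6963] w 0.00013143617784253765 j [ 0.3124  0.3287 -0.6263  1.7412  0.2107  1.1393 -2.1226]
xyaw -10.004619903846297 zax [ 0.0003 -0.0007 -1.    ] inc [-0.0033  0.0052 -0.0216]
864.5 (290, 218, 64, 44)
```

drive_tool(
  increments=[
    [0, 0, 0.002, 0, 0, 0],
    [0, 0, 0.004, 0, 0, 0],
    [0, 0, 0.005, 0, 0, 0],
    [0, 0, 0.005, 0, 0, 0],
    [0, 0, 0.005, 0, 0, 0],
  ],
)

```text
time: 7.88
ee_pos: [0.5519, 0.0759, 0.0832]
eef_rot: [0.996, -0.087, 0.0, 0.001]
ft_force: [-16.3, -1.9, 28.9]
width: 0.0009
grip_force: 15.9
```

The stop is firm: the force rises while z stays put. Now straight back up.

drive_tool(
  increments=[
    [0, 0, -0.03, 0, 0, 0],
    [0, 0, -0.08, 0, 0, 0],
    [0, 0, -0.15, 0, 0, 0],
    [0, 0, -0.22, 0, 0, 0],
    [0, 0, -0.3, 0, 0, 0],
  ],
)

```text
time: 8.3
ee_pos: [0.5519, 0.0752, 0.171]
eef_rot: [0.996, -0.087, 0.0, 0.0]
ft_force: [0.8, -0.7, -0.3]
width: 0.0003
grip_force: 0.0
```

drive_tool(
  increments=[
    [0, 0, -0.08, 0, 0, 0],
    [0, 0, -0.16, 0, 0, 0],
    [0, 0, -0.24, 0, 0, 0],
    [0, 0, -0.3, 0, 0, 0],
    [0, 0, -0.33, 0, 0, 0],
  ],
)

```text
time: 8.72
ee_pos: [0.5531, 0.0756, 0.2722]
eef_rot: [0.996, -0.088, 0.002, -0.0]
ft_force: [0.6, 0.6, 0.9]
width: 0.0005
grip_force: 0.0
```

Run:
```python
from h import *
to([.560,-.375,.27]); 
w=get_calibration("wrist");im=camera("wrist");t=get_calibration("top");a=camera("top")
H["red"]=[(0,130,40),(6,255,255)];H["red2"]=[(174,130,40),(180,255,255)]
for A,r,k in blobs(im,"red",150):
  print(A,np.round(r[0],1),np.round(r[1],1),onz(w,r[0],.12))
for A,r,k in blobs(im,"yellow",300)[:2]: print("y",A,np.round(r[0],1),onz(w,r[0],.154))
# pad before (TCP .304 view) for comparison
w1=cv2.imread("pics/w1.png")
for A,r,k in blobs(w1,"red",150): print("before",A,np.round(r[0],1),np.round(r[1],1))
```

```text
t 8.7167 pos [0.5531 0.0756 0.2722] F [0.5987 0.6478 0.9344] w 0.0005276060704048109 j [ 0.3346  0.204  -0.6454  1.474   0.1237  1.5004 -2.0551]
xyaw -10.040349311027388 zax [ 0.0041 -0.     -1.    ] inc [0.2845 1.475  0.0074]
860.0 [320.5 181. ] [30. 31.] [0.5496 0.075  0.12  ]
542.5 [569.5 169. ] [24. 29.] [ 0.5148 -0.1997  0.12  ]
y 2926.5 [320.5 182.5] [0.5551 0.0741 0.154 ]
before 887.5 [321. 169.] [30. 30.]
before 466.0 [553.5 159. ] [22. 27.]
before 301.0 [ 25.6 146.6] [13.2 42.4]
```

The pad is down: it now appears deeper and further forward. On to the start button.

drive_tool(
  increments=[
    [0.019, 0.098, 0, 0, 0, 0],
    [0.038, 0.197, 0, 0, 0, 0],
    [0.057, 0.295, 0, 0, 0, 0],
    [0.076, 0.393, 0, 0, 0, 0],
    [0.095, 0.492, 0, 0, 0, 0],
  ],
)

```text
time: 9.23
ee_pos: [0.5536, -0.0762, 0.2679]
eef_rot: [0.996, -0.087, -0.001, 0.0]
ft_force: [0.1, -0.5, 1.0]
width: 0.0002
grip_force: 0.0
```

drive_tool(
  increments=[
    [0.019, 0.098, 0, 0, 0, 0],
    [0.038, 0.197, 0, 0, 0, 0],
    [0.057, 0.295, 0, 0, 0, 0],
    [0.076, 0.393, 0, 0, 0, 0],
    [0.095, 0.492, 0, 0, 0, 0],
  ],
)

```text
time: 9.65
ee_pos: [0.5559, -0.2265, 0.2678]
eef_rot: [0.996, -0.087, -0.001, -0.0]
ft_force: [1.1, 0.3, 1.0]
width: 0.0008
grip_force: 0.0
```

drive_tool(
  increments=[
    [0.019, 0.098, 0, 0, 0, 0],
    [0.038, 0.197, 0, 0, 0, 0],
    [0.057, 0.295, 0, 0, 0, 0],
    [0.076, 0.393, 0, 0, 0, 0],
    [0.095, 0.492, 0, 0, 0, 0],
  ],
)

```text
time: 10.07
ee_pos: [0.5584, -0.3766, 0.2675]
eef_rot: [0.996, -0.087, -0.001, -0.0]
ft_force: [0.5, 0.5, -0.2]
width: 0.0003
grip_force: 0.0
```

drive_tool(
  increments=[
    [0, 0, 0, 0, 0, 0],
    [0, 0, 0, 0, 0, 0],
    [0, 0, 0, 0, 0, 0],
    [0, 0, 0, 0, 0, 0],
    [0, 0, 0, 0, 0, 0],
  ],
)

```text
time: 10.48
ee_pos: [0.5594, -0.3738, 0.2697]
eef_rot: [0.996, -0.086, 0.0, -0.0]
ft_force: [-0.2, -0.8, 0.6]
width: 0.0005
grip_force: 0.0
```

Run:
```python
from h import *
to([.560,-.375,.13]); 
w=get_calibration("wrist");im=camera("wrist")
H["green"]=[(45,110,40),(88,255,255)]
for A,r,k in blobs(im,"green",150): print("g",A,np.round(r[0],1),np.round(r[1],1),onz(w,r[0],.060))
for A,r,k in blobs(im,"red",150): print("r",A,np.round(r[0],1),np.round(r[1],1),onz(w,r[0],.060))
```

```text
t 10.4833 pos [ 0.5594 -0.3738  0.2697] F [-0.1967 -0.7574  0.5998] w 0.000524577698919416 j [ 0.7703  0.4437 -0.3775  1.155   0.1586  1.5706 -1.3171]
xyaw -9.90072470149936 zax [ 0.0001  0.0002 -1.    ] inc [0.0025 0.0038 0.4655]
g 446.5 [323.  168.5] [23. 24.] [ 0.5589 -0.3785  0.06  ]
r 426.5 [420.6 221.9] [31.  17.7] [ 0.4644 -0.4962  0.06  ]
r 311.5 [236.5 226. ] [16. 23.] [ 0.5013 -0.2494  0.06  ]
```

The wrist mask puts the green button at (0.559, -0.378), which agrees. Descending.

drive_tool(
  increments=[
    [0.001, 0.011, 0.06, 0, 0, 0],
    [0.001, 0.011, 0.14, 0, 0, 0],
    [0.001, 0.011, 0.22, 0, 0, 0],
    [0.001, 0.011, 0.3, 0, 0, 0],
    [0.001, 0.011, 0.38, 0, 0, 0],
  ],
)

```text
time: 10.95
ee_pos: [0.5589, -0.3778, 0.155]
eef_rot: [0.996, -0.087, 0.0, 0.0]
ft_force: [-0.4, -0.3, 0.9]
width: -0.0001
grip_force: 0.0
```

drive_tool(
  increments=[
    [0, 0, 0.06, 0, 0, 0],
    [0, 0, 0.12, 0, 0, 0],
    [0, 0, 0.18, 0, 0, 0],
    [0, 0, 0.22, 0, 0, 0],
    [0, 0, 0.25, 0, 0, 0],
  ],
)

```text
time: 11.37
ee_pos: [0.5585, -0.3777, 0.0796]
eef_rot: [0.996, -0.087, -0.0, -0.0]
ft_force: [-0.9, -0.2, -0.3]
width: 0.0002
grip_force: 0.0
```

drive_tool(
  increments=[
    [0, 0, 0.01, 0, 0, 0],
    [0, 0, 0.02, 0, 0, 0],
    [0, 0, 0.03, 0, 0, 0],
    [0, 0, 0.04, 0, 0, 0],
    [0, 0, 0.04, 0, 0, 0],
  ],
)

```text
time: 11.78
ee_pos: [0.5588, -0.3785, 0.0687]
eef_rot: [0.996, -0.087, 0.0, 0.0]
ft_force: [0.8, 0.3, -0.4]
width: 0.0005
grip_force: 0.0
```

drive_tool(
  increments=[
    [0, 0, 0.02, 0, 0, 0],
    [0, 0, 0.04, 0, 0, 0],
    [0, 0, 0.06, 0, 0, 0],
    [0, 0, 0.08, 0, 0, 0],
    [0, 0, 0.1, 0, 0, 0],
  ],
)

```text
time: 12.2
ee_pos: [0.5586, -0.3783, 0.0379]
eef_rot: [0.996, -0.087, -0.0, -0.0]
ft_force: [0.2, -0.9, 0.3]
width: 0.0007
grip_force: 0.0
```

drive_tool(
  increments=[
    [0, 0, 0.005, 0, 0, 0],
    [0, 0, 0.01, 0, 0, 0],
    [0, 0, 0.01, 0, 0, 0],
    [0, 0, 0.01, 0, 0, 0],
    [0, 0, 0.01, 0, 0, 0],
  ],
)

```text
time: 12.62
ee_pos: [0.559, -0.3785, 0.0362]
eef_rot: [0.996, -0.087, 0.0, 0.0]
ft_force: [0.4, -0.9, -0.2]
width: 0.0003
grip_force: 0.0
```

drive_tool(
  increments=[
    [0, 0, 0.005, 0, 0, 0],
    [0, 0, 0.01, 0, 0, 0],
    [0, 0, 0.015, 0, 0, 0],
    [0, 0, 0.02, 0, 0, 0],
    [0, 0, 0.02, 0, 0, 0],
  ],
)

```text
time: 13.03
ee_pos: [0.5585, -0.3783, 0.0293]
eef_rot: [0.996, -0.087, -0.0, -0.0]
ft_force: [-0.0, -0.2, -0.1]
width: 0.0003
grip_force: 0.0
```

drive_tool(
  increments=[
    [0, 0, 0.003, 0, 0, 0],
    [0, 0, 0.006, 0, 0, 0],
    [0, 0, 0.01, 0, 0, 0],
    [0, 0, 0.01, 0, 0, 0],
    [0, 0, 0.01, 0, 0, 0],
  ],
)

```text
time: 13.45
ee_pos: [0.5587, -0.3784, 0.0267]
eef_rot: [0.996, -0.087, -0.0, -0.0]
ft_force: [-0.3, -0.1, -0.4]
width: 0.0002
grip_force: 0.0
```

drive_tool(
  increments=[
    [0, 0, 0.003, 0, 0, 0],
    [0, 0, 0.006, 0, 0, 0],
    [0, 0, 0.01, 0, 0, 0],
    [0, 0, 0.01, 0, 0, 0],
    [0, 0, 0.01, 0, 0, 0],
  ],
)

```text
time: 13.87
ee_pos: [0.5588, -0.3785, 0.0239]
eef_rot: [0.996, -0.087, 0.0, 0.0]
ft_force: [-0.2, -0.6, 1.1]
width: 0.0002
grip_force: 0.9
```

drive_tool(
  increments=[
    [0, 0, 0.003, 0, 0, 0],
    [0, 0, 0.006, 0, 0, 0],
    [0, 0, 0.01, 0, 0, 0],
    [0, 0, 0.01, 0, 0, 0],
    [0, 0, 0.01, 0, 0, 0],
  ],
)

```text
time: 14.28
ee_pos: [0.5589, -0.3785, 0.0209]
eef_rot: [0.996, -0.087, 0.0, 0.0]
ft_force: [-0.1, 0.7, 4.0]
width: 0.0007
grip_force: 1.7
```

drive_tool(
  increments=[
    [0, 0, 0.003, 0, 0, 0],
    [0, 0, 0.006, 0, 0, 0],
    [0, 0, 0.009, 0, 0, 0],
    [0, 0, 0.009, 0, 0, 0],
    [0, 0, 0.009, 0, 0, 0],
  ],
)

```text
time: 14.7
ee_pos: [0.5589, -0.3785, 0.0185]
eef_rot: [0.996, -0.087, 0.0, 0.0]
ft_force: [-2.0, 1.2, 7.6]
width: 0.0008
grip_force: 3.6
```

drive_tool(
  increments=[
    [0, 0, 0.002, 0, 0, 0],
    [0, 0, 0.004, 0, 0, 0],
    [0, 0, 0.005, 0, 0, 0],
    [0, 0, 0.005, 0, 0, 0],
    [0, 0, 0.005, 0, 0, 0],
  ],
)

```text
time: 15.12
ee_pos: [0.559, -0.3786, 0.0183]
eef_rot: [0.996, -0.087, 0.0, 0.0]
ft_force: [-5.0, 3.1, 16.9]
width: 0.0006
grip_force: 8.5
```

The button is bottomed: 17 N, with no further travel. Releasing and going up.

drive_tool(
  increments=[
    [0, 0, -0.03, 0, 0, 0],
    [0, 0, -0.1, 0, 0, 0],
    [0, 0, -0.2, 0, 0, 0],
    [0, 0, -0.3, 0, 0, 0],
    [0, 0, -0.4, 0, 0, 0],
  ],
)

```text
time: 15.53
ee_pos: [0.5583, -0.3781, 0.1373]
eef_rot: [0.996, -0.087, -0.0, -0.0]
ft_force: [0.5, -0.3, -0.1]
width: 0.0002
grip_force: 0.0
```

drive_tool(
  increments=[
    [0, 0, -0.1, 0, 0, 0],
    [0, 0, -0.2, 0, 0, 0],
    [0, 0, -0.3, 0, 0, 0],
    [0, 0, -0.35, 0, 0, 0],
    [0, 0, -0.35, 0, 0, 0],
  ],
)

```text
time: 15.95
ee_pos: [0.5601, -0.379, 0.2458]
eef_rot: [0.996, -0.087, 0.003, 0.001]
ft_force: [-0.8, 0.4, 0.7]
width: 0.0004
grip_force: 0.0
```

drive_tool(
  increments=[
    [0, 0, 0, 0, 0, 0],
    [0, 0, 0, 0, 0, 0],
    [0, 0, 0, 0, 0, 0],
    [0, 0, 0, 0, 0, 0],
    [0, 0, 0, 0, 0, 0],
  ],
)

```text
time: 16.37
ee_pos: [0.5584, -0.3783, 0.2406]
eef_rot: [0.996, -0.087, -0.001, -0.0]
ft_force: [-1.0, -1.0, -0.6]
width: 0.0008
grip_force: 0.0
```

Run:
```python
from h import *
to([.56,-.375,.25]); sc=get_calibration("scene")
a=camera("scene");b=cv2.imread("pics/scene0.png")
for n,g in(("before",b),("now",a)):
  for col in("red","green"):
    for A,r,k in blobs(g,col,18):
      if 200<r[0][0]<420 and r[0][1]>150: print(n,col,A,np.round(r[0],1))
print(close_job())
```

```text
t 16.3667 pos [ 0.5584 -0.3783  0.2406] F [-1.0196 -0.9982 -0.5641] w 0.0007878753292215092 j [ 0.7798  0.4525 -0.3757  1.2028  0.1613  1.5162 -1.3156]
xyaw -10.003658872608497 zax [-0.0012  0.0007 -1.    ] inc [ 0.0033 -0.0118 -0.0313]
before red 65.0 [228.8 171.3]
before red 53.5 [322.2 203.6]
before red 30.5 [264.5 188.5]
before green 133.0 [406.3 230.6]
before green 28.5 [231.5 187.5]
now red 69.0 [228.8 171.3]
now red 23.5 [264.3 188.7]
now green 137.5 [406.3 230.5]
now green 26.5 [231.5 187.5]
the job is handed in; nothing more can be done
None
```

The job is handed in at about 16.4 s: the clamp lever was pressed to its stop (about 29 N, no further travel), then the start button was pressed fully in (about 17 N) and released; I saw no sign of touching the guard, pressing the stop button or moving anything else, but no verdict came back.

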